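# Shut the microcentrifuge and quick-spin the tubes

## Task

The rotor of the microcentrifuge is loaded: push its open lid over from the outside so that it swings shut without slamming, press it down near the front until the catch takes it, and only then press the green quick-spin key with a fingertip. Finish with that key held down, because the rotor spins only while it is pressed. Use the fingers for pushing only: do not pinch the lid or touch its inner side or the rotor, do not press the grey release key, and leave everything else on the bench where it stands.

Things in the scene. Friction and masses are not known exactly. Their poses are not given: they have to be found in the camera images.
- centrifuge: Ivory benchtop microcentrifuge, blue waistline, fixed, 235 mm deep (x), 210 mm wide (y). Origin: centre of its underside, on the bench; x runs from its front (key panel) to its back (lid hinge), y to the left seen from the front, z up. The deck round the rotor bowl is 106 mm high. The front 57 mm is a black key panel sloping at 20 degrees, 80 mm high in front, 101 mm behind.
- lid (a joint): Angle of the flat ivory lid, rad: 0 shut and caught, 1.57 straight up, 1.95 fully back. Starts open, leaning back a little. Damped hinge with friction: it stays put from about 1.3 to 1.85; forward of about 1.05 it sinks by its own weight in 1.5 to 4 s and rests ajar on its catch at about 0.08 (front edge 12 mm up). 5 to 8 N down near the front snaps it past the catch, which keeps it shut.
- lid_hinge (a point): On the hinge axis at mid width; in the centrifuge's frame x +106, y 0, z +113 mm; the axis is along that frame's y. This point's frame turns with the lid: -x along the lid to its front edge (162 mm off), z out of the outer face (16 mm off); the inner face is 7 mm off, towards -z. Lid 186 mm wide. It opens to the back, so it is pushed shut from behind.
- lid_press (a point): Point on the lid's outer (upper) face at mid width, 140 mm from the hinge axis and 22 mm from the front edge; at 129 mm height when the lid is shut. A good place to press it down.
- lid_liner (a point): Middle of the grey liner on the lid's inner face, 138 x 170 mm, 3 mm thick, with a black seal. Contaminated side: not to be touched.
- rotor: Aluminium rotor, 114 mm across, with coloured capped microtubes, in the bowl below the deck. Not to be touched. Origin on its axis, under the rotor.
- spin_key (a joint): Travel of the round green quick-spin key, m: 0 = up, 0.0045 = fully down; sprung, about 2 N to start and 4.5 N to bottom. It moves along the panel's normal, that is down and slightly backward (20 degrees off vertical).
- spin_key_top (a point): Centre of the top of the green key (20 mm across, 8 mm off the panel), at the right-hand end of the panel seen from the front; z is the panel's normal. With the lid shut, the lid's front edge is about 35 mm behind this point and its top about 33 mm higher.
- release_key (a joint): Travel of the round grey lid-release key, m, 0 = up, at the left-hand end of the panel, 136 mm from the green key, same size. Not to be pressed.
- wash_bottle: White squeeze bottle with blue cap and bent spout, 66 mm across, 216 mm tall; stands loose on the bench. Origin: centre of its underside. Leave alone.
- stain_bottle: Amber dropper bottle with blue bulb, 34 mm across, 93 mm tall; stands loose on the bench. Origin: centre of its underside. Leave alone.
- oil_bottle: Pale dropper bottle with black bulb, 34 mm across, 93 mm tall; stands loose on the bench. Origin: centre of its underside. Leave alone.
- tube_rack: Orange microtube rack, 70 x 150 x 43 mm with its tubes; stands loose on the bench. Origin: centre of its underside. Leave alone.
- slide_box: Closed blue slide box, 86 x 101 x 36 mm; stands loose on the bench. Origin: centre of its underside. Leave alone.
- coverslip_carton: Red carton, 55 x 60 x 45 mm; stands loose on the bench. Origin: centre of its underside. Leave alone.
- bench_timer: Small white timer lying flat, 45 x 65 x 32 mm; stands loose on the bench. Origin: centre of its underside. Leave alone.

How it is judged:
By the outcome, as a careful person would: the job done as asked, in the order asked, and still so for the second after the job is handed in, while the arm keeps its last pose, push and grip.
It also fails if it takes over 51 s, if anything falls off the work surface, if the arm or the gripper's body presses on something with over 40 N, if the wrist force passes 120 N, or if a joint passes its speed limit or range.

## Robot

A 6-joint arm with a two-finger parallel gripper is mounted at the origin on the work surface. World frame = base frame: x ahead of the robot, y to its left, z up, the work surface at z = 0. Lengths are in m, angles in rad, forces in N, time in s.
With the tool pointing down it reaches from about 0.35 to 0.775 m from the base axis. Payload 7.3 kg.
Tool frame: the origin (TCP) lies at the very end of the fingers, on their centre line; the grasp point (between the pads) lies 19 mm behind it; z points along the fingers, y is the line along which they close (so a half turn about z gives the same grasp; the last joint's range is limited). The gripper opens to 92 mm and grips with 3 to 60 N. Pads are 19 mm wide; open, the fingers measure 130 mm over their backs; the gripper's body (75 mm by 190 mm) begins 47 mm behind the grasp point.
Start: joints at [0.99, 0.342, 1.524, -0, 1.275, -0.146], TCP at [0.221, 0.476, 0.189] pointing down, gripper open.
Joint ranges: [-2.53, 2.53], [-0.77, 2.02], [0.04, 2.7], [-1, 4.14], [0.28, 2.66], [-3.11, 3.11]. Speed limits (rad/s): [2.57, 2.57, 3.14, 3.14, 3.14, 3.14].

## Interface

Orientations are given as [roll, pitch, yaw] about the fixed x, y, z axes, in that order (R = Rz(yaw) Ry(pitch) Rx(roll)).
In Python, from cell import * gives the robot as it stands.
- The arm moves only by the tool step_arm, never from a script. Its argument "commands" is a list of rows, each a list of 7 numbers: the opening, from 0 (shut) to 1 (fully open), then the shift along the world's x, y, z in cm, then the turn, a rotation vector about the world's x, y, z in rad. A call has 1 to 5 rows; each row is the pose to reach, as a shift and turn from the pose commanded when the call began; what a row does not reach only later rows make up. A row lasts 1/12 s, in which the tool goes at most 41.7 mm and 7.16 degrees, less where a joint would pass 70% of its speed; a pose out of reach is approached as far as the arm can. A call with a gripper value outside its range is refused whole. The fingers move at their own pace and stop on an object; "grip_force" is the grip in N (left out, the last holds). Time passes only in rows, so rows that repeat a pose let the fingers close. It gives the time, the measured TCP pose, the force, the opening and the grip force at its end, in the units of the state.
- observe(): the state, without advancing time (a new reading comes with each control period).
- read_camera(name): name is "scene" or "side" or "wrist"; returns the picture (420x560x3 uint8, red, green, blue); there is no depth.
- camera_model(name): a dict with "vfov" (degrees; the focal length in pixels is half the picture's height over the tangent of half this angle, whatever the lens; pixels are square), "cx", "cy" (the principal point, pixels), "k1" (the pictures are not rectified: a ray, as slopes to the right and down, at radius r is drawn at 1 + k1 r^2 times it, then the intrinsics apply), "world_to_cam" (4x4, takes a point from world to camera coordinates). Camera axes: x right, y up, looking along -z (the intrinsics and any distortion apply to the point x, -y, -z); pixel columns grow to the right and rows downward; lengths in m; the calibration is good to about 2 mm. A picture is of the moment at which its call begins: read the wrist's pose just before it. camera_model takes no time and is no camera call; for the wrist camera it gives the pose at the moment of the call.
- hand_in(): hands the job in; it is judged then, once.
The state is a dict: "time": time; "qpos": joint angles; "qvel": joint speeds; "joint_efforts": joint torques, N m; "tool_pos": TCP position; "tool_rot": TCP orientation; "contact_force": force on the tool from outside, world axes, zero at the start; "torque": the same for the moment, N m; "opening": finger opening in m; "grip_force": force on a finger pad.
Only numpy, scipy, OpenCV 4.12 (cv2) and the standard library are available. Lean on these libraries where they do the work, as an engineer would, in place of code of your own. Each camera call takes 0.05 s, during which the arm holds its last target. There are 200 camera calls.

## Working session

There is one attempt and no reset: what is moved stays moved. The work goes in short steps, Python scripts to look and compute and a tool call to move; the robot and the scene stay as the last step left them, time stands still between calls to the robot, and variables do not carry over. Pictures are saved under pics/ and viewed, at most 10 in all, crops included, and the job is handed in when it is done.

Besides the shell and the picture viewer there is one more tool, called after "Emit:" as name(argument=value, ...), one argument or row to a line, values as JSON. step_arm: Moves the arm, as the interface text tells. Its arguments: {"type":"object","properties":{"commands":{"type":"array"},"grip_force":{"type":"number"}},"required":["commands"]}

```bash
mkdir -p pics; python3 - <<'E'
from cell import *
import cv2,numpy as np
o=observe();print(o['time'],o['tool_pos'],o['tool_rot'],o['opening'])
a=read_camera("scene");b=read_camera("side")
for n,i in(("scene",a),("side",b)):
    cv2.imwrite(f"pics/{n}0.png",i[:,:,::-1])
    m=camera_model(n);print(n,m['vfov'],m['cx'],m['cy'],m['k1'],np.round(np.linalg.inv(m['world_to_cam']),3).tolist())
E
```

```text
0.0 [0.22087587 0.47576552 0.1881475 ] [-3.14006782e+00 -1.89961968e-04  2.70682647e+00] 0.09171157202159907
scene 52.88112425589773 278.85519094690386 205.86422541240378 0.03877864971662849 [[0.407, -0.731, 0.548, 1.253], [0.914, 0.325, -0.244, -0.33], [0.001, 0.6, 0.8, 1.113], [0.0, 0.0, 0.0, 1.0]]
side 46.27871581927777 275.16465526580356 211.17823453398853 -0.00545510773206118 [[0.755, 0.481, -0.445, -0.209], [-0.655, 0.564, -0.503, -0.9], [0.009, 0.671, 0.741, 1.405], [0.0, 0.0, 0.0, 1.0]]
```

View pics/scene0.png

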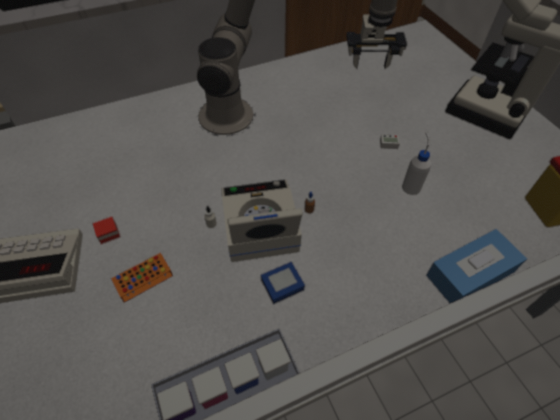

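View pics/side0.png

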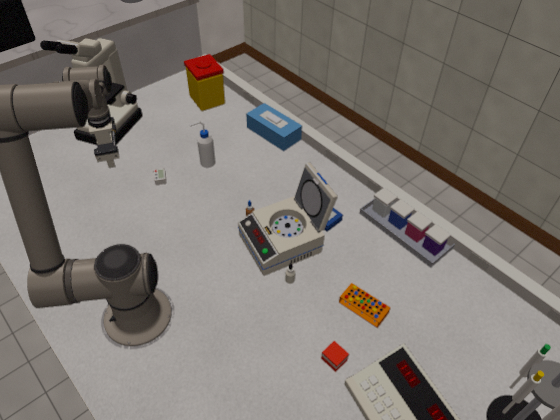

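The scene view shows the centrifuge with its key panel towards the robot: green key about (234,189) in scene and (265,250) in side, and the lid standing up at the back. Droppers stand either side, and the slide box is behind it. Next, enlarged crops for precise pixels.

```bash
cat > h.py <<'E'
import cv2,numpy as np
from cell import *
def ray(n,u,v,m=None):
    m=m or camera_model(n);f=210/np.tan(np.radians(m['vfov']/2))
    d=np.array([u-m['cx'],v-m['cy']])/f;s=d.copy()
    for _ in range(20): s=d/(1+m['k1']*(s@s))
    T=np.linalg.inv(m['world_to_cam']);r=T[:3,:3]@[s[0],-s[1],-1]
    return T[:3,3],r/np.linalg.norm(r)
def plane(n,p,z):
    c,r=ray(n,*p);return c+r*(z-c[2])/r[2]
def tri(p,q,n='scene',k='side'):
    A=0;b=0;L=[ray(n,*p),ray(k,*q)]
    for c,r in L:
        P=np.eye(3)-np.outer(r,r);A=A+P;b=b+P@c
    x=np.linalg.solve(A,b);return x,[round(float(np.linalg.norm(np.cross(x-c,r)))*1e3,1) for c,r in L]
E
python3 - <<'E'
from h import *
a=cv2.imread("pics/scene0.png")[170:265,195:325];b=cv2.imread("pics/side0.png")[155:290,225:355]
a=cv2.resize(a,None,fx=6,fy=6,interpolation=cv2.INTER_CUBIC);b=cv2.resize(b,None,fx=4.4,fy=4.4,interpolation=cv2.INTER_CUBIC)
cv2.imwrite("pics/ca.png",cv2.convertScaleAbs(a,alpha=1.5));cv2.imwrite("pics/cb.png",b)
for n in("scene","side"):
    i=cv2.imread(f"pics/{n}0.png");h=cv2.cvtColor(i,cv2.COLOR_BGR2HSV)
    m=cv2.inRange(h,(50,110,50),(80,255,255));N,_,s,c=cv2.connectedComponentsWithStats(m)
    print(n,[(s[k,4],c[k].round(1).tolist()) for k in range(1,N) if s[k,4]>5])
E
```

```text
scene [(np.int32(17), [233.0, 188.5]), (np.int32(6), [139.0, 276.5])]
side [(np.int32(7), [298.0, 228.7]), (np.int32(32), [264.5, 250.5]), (np.int32(8), [361.1, 301.1]), (np.int32(6), [368.0, 300.5]), (np.int32(55), [544.9, 348.8])]
```

View pics/ca.png

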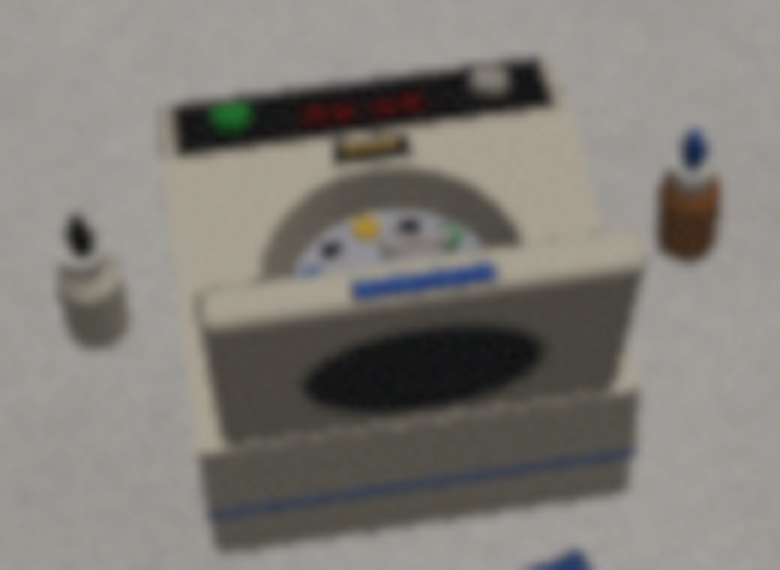

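View pics/cb.png

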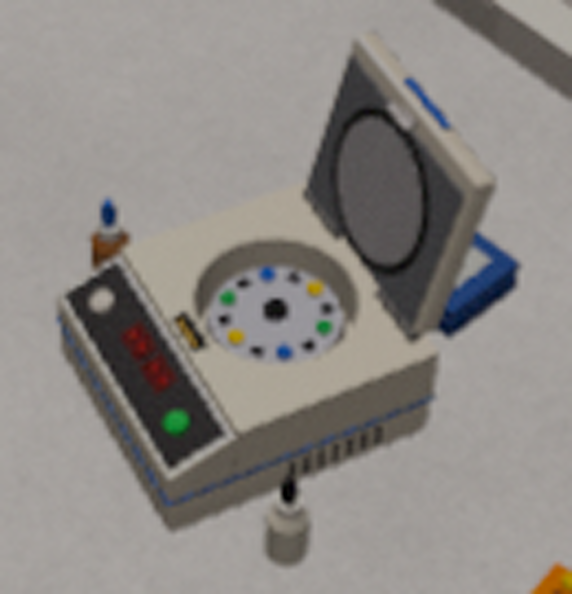

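```bash
python3 - <<'E'
from h import *
A=lambda p:(p[0]/6+195-.4,p[1]/6+170-.4)
B=lambda p:(p[0]/4.4+225-.4,p[1]/4.4+155-.4)
P={}
for n,p,q in[('green',(231,116),(176,421)),('grey',(490,79),(101,300)),('lidR_out',(208,328),(493,180)),('lidL_out',(643,265),(372,35)),('lidR_in',(200,292),(465,190)),('lidL_in',(640,235),(358,48)),('rearR',(203,447),(437,352)),('oil top',(76,218),(289,482)),('stain top',(694,132),(108,203))]:
    x,e=tri(A(p),B(q));P[n]=x;print(n,x.round(4),e)
w=np.array([[0,0]])
d=P['grey']-P['green'];print('dist',np.linalg.norm(d))
# yaw: centrifuge y along green->grey
y=d[:2]/np.linalg.norm(d[:2]);yaw=np.arctan2(-y[0],y[1]);dl=P['lidL_out']-P['lidR_out']
print('yaw',yaw,'from lid',np.arctan2(-dl[0],dl[1]),np.linalg.norm(dl))
for n,p in[('boxnear',(108,505))]: pass
# slide box in scene: blue mask
i=cv2.imread("pics/scene0.png");h=cv2.cvtColor(i,cv2.COLOR_BGR2HSV)
m=cv2.inRange(h[250:310,250:320],(100,100,30),(130,255,255));c=cv2.findNonZero(m)[:,0]+[250,250]
r=cv2.minAreaRect(c);print([plane('scene',p,.036)[:2].round(3).tolist() for p in cv2.boxPoints(r)])
E
```

```text
green [ 0.4361 -0.1214  0.0933] [0.4, 0.4]
grey [0.4685 0.0107 0.0942] [0.1, 0.1]
lidR_out [ 0.6729 -0.2032  0.2636] [0.4, 0.4]
lidL_out [ 0.7156 -0.0286  0.2619] [0.6, 0.6]
lidR_in [ 0.6519 -0.1978  0.2611] [2.4, 2.4]
lidL_in [ 0.7005 -0.0252  0.2579] [4.1, 4.1]
rearR [ 0.6279 -0.2065  0.1053] [1.6, 1.6]
oil top [ 0.4648 -0.2165  0.0899] [1.1, 1.1]
stain top [0.5418 0.0934 0.0908] [0.4, 0.4]
dist 0.13605365979747372
yaw -0.24084694131364548 from lid -0.23984966283321316 0.1797497065047988
[[0.72, -0.149], [0.71, -0.049], [0.804, -0.051], [0.811, -0.147]]
```

Both crops give clean fits: key spacing is 136.05 mm, yaw is -0.24, the hinge is at about (0.644, -0.102, 0.113), and the lid is at about 1.81 rad. I'll raise the arm, close the fingers and go round behind the lid.

Emit:
step_arm(
  commands=[
    [0, 2, -2, 4, 0, 0, 0.04],
    [0, 5, -4, 8, 0, 0, 0.08],
    [0, 8, -7, 11, 0, 0, 0.12],
    [0, 11, -9, 13, 0, 0, 0.16],
    [0, 14, -11, 14, 0, 0, 0.194],
  ],
  grip_force=10,
)

```text
time: 0.52
tool_pos: [0.3442, 0.3778, 0.322]
tool_rot: [3.139, 0.001, 2.904]
contact_force: [0.5, 1.4, 0.5]
opening: 0.0631
grip_force: 0.0
```

Emit:
step_arm(
  commands=[
    [0, 3, -3, 0, 0, 0, 0],
    [0, 6, -6, 0, 0, 0, 0],
    [0, 9, -9, 0, 0, 0, 0],
    [0, 12, -12, 0, 0, 0, 0],
    [0, 15, -15, 0, 0, 0, 0],
  ],
)

```text
time: 0.93
tool_pos: [0.4919, 0.2294, 0.3194]
tool_rot: [-3.141, -0.001, 2.901]
contact_force: [0.5, 1.0, -0.4]
opening: 0.0295
grip_force: 0.0
```

Emit:
step_arm(
  commands=[
    [0, 3, -2, 0, 0, 0, 0],
    [0, 6, -5, 0, 0, 0, 0],
    [0, 9, -7, 0, 0, 0, 0],
    [0, 12, -9, 0, 0, 0, 0],
    [0, 15, -11, 0, 0, 0, 0],
  ],
)

```text
time: 1.35
tool_pos: [0.642, 0.1197, 0.3192]
tool_rot: [-3.141, -0.001, 2.9]
contact_force: [0.8, 1.0, 0.9]
opening: 0.0008
grip_force: 0.0
```

Emit:
step_arm(
  commands=[
    [0, 2, -3, 0, 0, 0, 0],
    [0, 4, -6, 0, 0, 0, 0],
    [0, 6, -10, 0, 0, 0, 0],
    [0, 7, -13, 0, 0, 0, 0],
    [0, 7, -16, 0, 0, 0, 0],
  ],
)

```text
time: 1.77
tool_pos: [0.7122, -0.0413, 0.3169]
tool_rot: [-3.141, -0.003, 2.9]
contact_force: [-0.3, 0.1, -0.8]
opening: 0.0005
grip_force: 0.0
```

Emit:
step_arm(
  commands=[
    [0, 0, -3, 0, 0, 0, 0],
    [0, 0, -6, 0, 0, 0, 0],
    [0, 0, -7, 0, 0, 0, 0],
    [0, 0, -7, 0, 0, 0, 0],
  ],
)

```text
time: 2.1
tool_pos: [0.7106, -0.1119, 0.3184]
tool_rot: [-3.141, -0.002, 2.897]
contact_force: [0.2, 0.4, 0.4]
opening: 0.0005
grip_force: 0.0
```

Emit:
step_arm(
  commands=[
    [0, 1, 0, -1, 0, 0, 0],
    [0, 2, -0.5, -2, 0, 0, 0],
    [0, 2, -0.5, -3, 0, 0, 0],
    [0, 2, -0.5, -3, 0, 0, 0],
  ],
)

```text
time: 2.43
tool_pos: [0.7307, -0.1116, 0.2864]
tool_rot: [3.141, -0.005, 2.903]
contact_force: [-0.4, 0.5, -0.1]
opening: 0.0005
grip_force: 0.0
```

Emit:
step_arm(
  commands=[
    [0, 0, -0.5, -2, 0, 0, 0],
    [0, 0, -1, -4, 0, 0, 0],
    [0, 0, -1, -6, 0, 0, 0],
    [0, 0, -1, -6, 0, 0, 0],
  ],
)

```text
time: 2.77
tool_pos: [0.7292, -0.1218, 0.2256]
tool_rot: [3.141, -0.008, 2.902]
contact_force: [-0.9, 0.4, -0.9]
opening: 0.0005
grip_force: 0.0
```

Emit:
step_arm(
  commands=[
    [0, -1, 0.25, 0, 0, 0, 0],
    [0, -2, 0.5, 0, 0, 0, 0],
    [0, -3, 0.75, 0, 0, 0, 0],
    [0, -4, 1, 0, 0, 0, 0],
    [0, -4, 1, 0, 0, 0, 0],
  ],
)

```text
time: 3.18
tool_pos: [0.6907, -0.1123, 0.2332]
tool_rot: [3.141, 0.004, 2.902]
contact_force: [-0.1, 0.2, 0.7]
opening: 0.0007
grip_force: 0.0
```

Emit:
step_arm(
  commands=[
    [0, -1, 0.25, 0, 0, 0, 0],
    [0, -2, 0.5, 0, 0, 0, 0],
    [0, -3, 0.75, 0, 0, 0, 0],
    [0, -3, 0.75, 0, 0, 0, 0],
  ],
)

```text
time: 3.52
tool_pos: [0.663, -0.1055, 0.2367]
tool_rot: [3.141, 0.012, 2.902]
contact_force: [1.1, 0.3, 18.2]
opening: 0.0006
grip_force: 9.2
```

```bash
python3 - <<'E'
from h import *
a=read_camera("side");b=read_camera("scene")
a=cv2.resize(a[100:290,205:395,::-1],(390,390),interpolation=3);b=cv2.resize(b[120:265,195:340,::-1],(390,390),interpolation=3)
cv2.imwrite("pics/p1.png",np.hstack([a,b]))
E
```

```text
(no output)
```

View pics/p1.png

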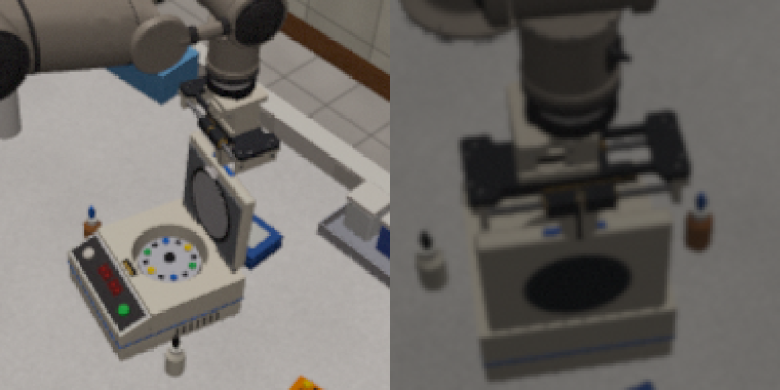

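The lid has been pushed roughly upright: in the right crop the fingertips sit behind the blue label at about (580,225). There is an 18 N vertical reading to check before going on.

```bash
python3 - <<'E'
from h import *
o=observe();print({k:np.round(o[k],3).tolist() for k in('time','tool_pos','contact_force','torque','qpos')})
p=o['tool_pos'];m=camera_model('scene')
for dz in(0,.04,.066):
    q=m['world_to_cam']@np.r_[p+[0,0,dz],1];s=np.array([q[0],-q[1]])/-q[2];f=210/np.tan(np.radians(m['vfov']/2))
    uv=s*(1+m['k1']*(s@s))*f+[m['cx'],m['cy']];print(dz,uv.round(1),((uv-[195,120])*390/145+[390,0]).round())
E
```

```text
{'time': 3.617, 'tool_pos': [0.664, -0.106, 0.237], 'contact_force': [1.659, 1.992, 18.081], 'torque': [0.284, -0.14, 0.002], 'qpos': [-0.272, 0.596, 0.982, 0.001, 1.551, -1.604]}
0 [265.2 214.6] [579. 255.]
0.04 [264.8 205.2] [578. 229.]
0.066 [264.5 198.8] [577. 212.]
```

```bash
python3 - <<'E'
from h import *
a=read_camera("side");b=read_camera("scene")
cv2.imwrite("pics/s1.png",a[:,:,::-1]);cv2.imwrite("pics/c1.png",b[:,:,::-1])
a=cv2.resize(a[150:240,280:350,::-1],(390,501),interpolation=3);b=cv2.resize(b[165:255,220:310,::-1],(400,400),interpolation=3)
b=cv2.copyMakeBorder(cv2.convertScaleAbs(b,alpha=1.6),0,101,0,0,0)
cv2.imwrite("pics/p2.png",np.hstack([a,b]))
E
```

```text
(no output)
```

View pics/p2.png

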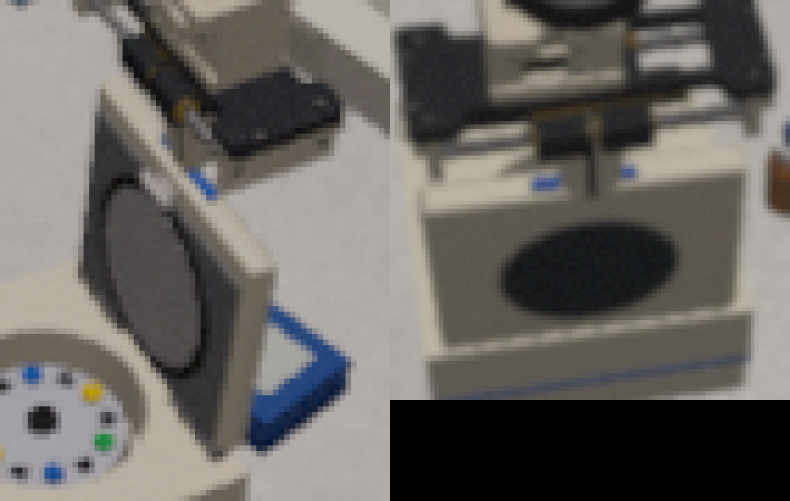

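```bash
python3 - <<'E'
from h import *
A=lambda p:((p[0]-390)/4.444+220-.4,p[1]/4.444+165-.4)
B=lambda p:(p[0]/5.57+280-.4,p[1]/5.57+150-.4)
H=np.array([.6436,-.1023,.113]);ex=np.array([.971,-.238,0])
x,e=tri(A((427,211)),B((272,268)));d=x-H;print(x.round(4),e,'ex',d@ex,'z',d[2],'theta',np.pi/2+np.arctan2(d@ex,d[2])-.098)
for nm,u in(('fingertip on lid plane',(592,197)),('left corner',(742,175))):
    c,r=ray('scene',*A(u))
    # plane vertical through tip back face ex=.0301 and outer face .016
    for off in(.016,.0206,.0301):
        t=(off-(c-H)@ex)/(r@ex);print(nm,off,(c+t*r).round(4))
E
```

```text
[ 0.6415 -0.1955  0.2692] [0.5, 0.5] ex 0.02008657039762851 z 0.15615629978831058 theta 1.6007250328091758
fingertip on lid plane 0.016 [ 0.6597 -0.1037  0.255 ]
fingertip on lid plane 0.0206 [ 0.6641 -0.1054  0.2613]
fingertip on lid plane 0.0301 [ 0.673  -0.1088  0.2742]
left corner 0.016 [ 0.6804 -0.0192  0.2554]
left corner 0.0206 [ 0.6846 -0.0215  0.2617]
left corner 0.0301 [ 0.6933 -0.0262  0.2746]
```

```bash
python3 - <<'E'
from h import *
g=cv2.cvtColor(cv2.imread("pics/c1.png"),cv2.COLOR_BGR2GRAY)
for v in range(196,222): print(v,g[v,252:280].tolist())
E
```

```text
196 [42, 34, 25, 23, 18, 18, 19, 19, 18, 19, 16, 16, 23, 31, 36, 29, 17, 14, 15, 16, 16, 17, 16, 17, 15, 18, 38, 71]
197 [46, 33, 18, 16, 17, 17, 16, 19, 17, 15, 16, 16, 18, 31, 36, 30, 20, 16, 16, 15, 20, 26, 30, 35, 41, 46, 58, 81]
198 [61, 36, 19, 15, 16, 15, 15, 14, 14, 14, 15, 15, 16, 27, 39, 35, 27, 22, 23, 29, 39, 54, 63, 70, 76, 83, 89, 98]
199 [60, 36, 18, 16, 17, 16, 16, 20, 21, 23, 25, 21, 18, 28, 42, 43, 40, 39, 41, 48, 64, 81, 92, 96, 101, 103, 106, 105]
200 [55, 39, 27, 23, 27, 28, 30, 31, 33, 35, 40, 37, 27, 29, 43, 49, 50, 50, 52, 58, 76, 93, 101, 105, 108, 110, 110, 109]
201 [56, 46, 39, 43, 47, 46, 46, 46, 47, 48, 50, 47, 35, 29, 44, 51, 54, 54, 54, 61, 78, 93, 98, 103, 109, 110, 111, 112]
202 [61, 59, 60, 63, 64, 61, 57, 53, 53, 53, 54, 50, 39, 30, 44, 52, 54, 55, 55, 58, 71, 79, 83, 97, 108, 112, 113, 113]
203 [75, 76, 80, 84, 84, 75, 62, 56, 54, 55, 54, 51, 38, 28, 43, 52, 55, 55, 54, 55, 57, 57, 63, 84, 104, 111, 112, 112]
204 [86, 80, 80, 83, 81, 71, 60, 55, 54, 54, 54, 51, 37, 29, 44, 52, 54, 55, 54, 56, 56, 56, 63, 81, 100, 107, 108, 108]
205 [78, 67, 64, 65,
[... 1268 characters left out ...]
16 [56, 54, 53, 50, 46, 42, 38, 33, 30, 28, 25, 21, 21, 19, 18, 19, 18, 17, 19, 17, 17, 22, 20, 25, 26, 30, 34, 39]
217 [51, 49, 43, 39, 32, 29, 23, 20, 17, 18, 17, 14, 15, 15, 16, 15, 16, 16, 15, 16, 15, 17, 17, 17, 16, 18, 24, 25]
218 [43, 37, 31, 24, 21, 17, 16, 17, 17, 15, 16, 16, 17, 14, 15, 17, 15, 16, 16, 15, 17, 16, 16, 15, 16, 17, 17, 19]
219 [30, 26, 19, 15, 15, 15, 16, 16, 16, 14, 16, 16, 19, 15, 16, 17, 16, 16, 17, 16, 14, 16, 16, 17, 14, 16, 15, 17]
220 [20, 18, 15, 16, 17, 15, 15, 16, 15, 14, 14, 16, 14, 14, 16, 11, 14, 14, 15, 16, 15, 16, 16, 16, 15, 16, 16, 15]
221 [15, 15, 18, 17, 15, 16, 17, 14, 16, 15, 16, 17, 16, 17, 14, 16, 17, 15, 16, 16, 18, 15, 16, 16, 13, 14, 16, 13]
```

The pixels don't settle how the finger sits at the lid's edge, so I'll check with the wrist camera.

```bash
python3 - <<'E'
from h import *
a=read_camera("wrist");cv2.imwrite("pics/w1.png",a[:,:,::-1])
o=observe();print(o['contact_force'],o['tool_pos'],o['grip_force'],np.linalg.inv(camera_model('wrist')['world_to_cam']).round(3).tolist())
E
```

```text
[ 2.3819957   1.60955059 19.0015936 ] [ 0.66417025 -0.10574355  0.23657803] 9.37224796776718 [[0.238, -0.934, -0.268, 0.593], [0.971, 0.229, 0.065, -0.088], [0.001, -0.276, 0.961, 0.432], [0.0, 0.0, 0.0, 1.0]]
```

View pics/w1.png

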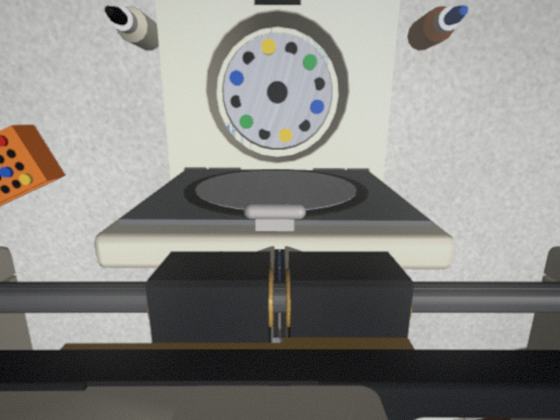

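The wrist view shows the finger blocks at about (280,255) overlapping the lid's edge strip (rows 235–268), so part of the gripper is resting on that edge. I'll lift off, back away and look at the fingers in the clear.

Emit:
step_arm(
  commands=[
    [0, 0, 0, 1, 0, 0, 0],
    [0, 0, 0, 2, 0, 0, 0],
    [0, 2, -0.5, 2, 0, 0, 0],
    [0, 4, -1, 2, 0, 0, 0],
    [0, 4, -1, 2, 0, 0, 0],
  ],
)

```text
time: 4.18
tool_pos: [0.703, -0.1167, 0.2488]
tool_rot: [3.141, -0.0, 2.901]
contact_force: [0.9, -0.0, -0.4]
opening: 0.0007
grip_force: 0.0
```

```bash
python3 - <<'E'
from h import *
o=observe();p=o['tool_pos'];print(p,o['contact_force'])
a=read_camera("side");b=read_camera("scene")
cv2.imwrite("pics/s2.png",a[:,:,::-1]);cv2.imwrite("pics/c2.png",b[:,:,::-1])
def prj(n,x):
    m=camera_model(n);q=m['world_to_cam']@np.r_[x,1];s=np.array([q[0],-q[1]])/-q[2];return s*(1+m['k1']*(s@s))*210/np.tan(np.radians(m['vfov']/2))+[m['cx'],m['cy']]
a=np.ascontiguousarray(cv2.resize(a[150:240,280:350,::-1],(390,501),interpolation=3));b=cv2.convertScaleAbs(np.ascontiguousarray(cv2.resize(b[165:255,220:310,::-1],(400,400),interpolation=3)),alpha=1.6)
for dz,c in((0,(0,0,255)),(.066,(255,0,255))):
    x=p+[0,0,dz]
    cv2.circle(a,tuple(int(t) for t in (prj('side',x)-[279.6,149.6])*5.57),3,c,-1)
    cv2.circle(b,tuple(int(t) for t in (prj('scene',x)-[219.6,164.6])*4.444),3,c,-1)
b=cv2.copyMakeBorder(b,0,101,0,0,0)
cv2.imwrite("pics/p3.png",np.hstack([a,b]))
E
```

```text
[ 0.70303636 -0.11668445  0.24878003] [ 0.87113221 -0.01982779 -0.4417716 ]
```

View pics/p3.png

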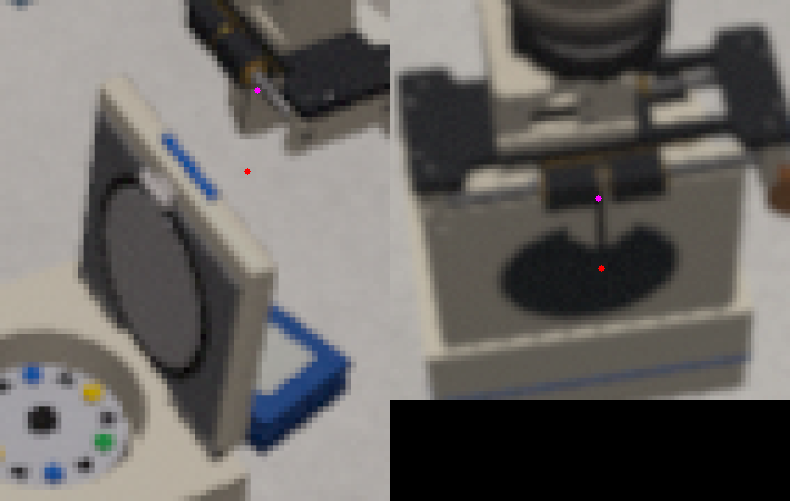

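The red dot (reported TCP) lies roughly 3 cm below the visible fingertips in both views: tip at about (600,245) in scene against the dot at (600,268). So the real fingertips are about 3 cm higher than reported and had climbed onto the lid's edge. I'll go lower and push again.

Emit:
step_arm(
  commands=[
    [0, 0, 0, -2, 0, 0, 0],
    [0, 0, 0, -4, 0, 0, 0],
    [0, 0, 0, -6, 0, 0, 0],
    [0, 0, 0, -6, 0, 0, 0],
  ],
)

```text
time: 4.62
tool_pos: [0.6983, -0.1153, 0.1855]
tool_rot: [3.141, -0.008, 2.901]
contact_force: [-1.2, 0.0, -0.7]
opening: 0.0001
grip_force: 0.0
```

Emit:
step_arm(
  commands=[
    [0, -0.97, 0.24, 0, 0, 0, 0],
    [0, -1.94, 0.48, 0, 0, 0, 0],
    [0, -2.91, 0.71, 0, 0, 0, 0],
    [0, -3.88, 0.95, 0, 0, 0, 0],
    [0, -4.37, 1.07, 0, 0, 0, 0],
  ],
)

```text
time: 5.03
tool_pos: [0.6569, -0.1054, 0.1921]
tool_rot: [3.142, 0.003, 2.901]
contact_force: [1.9, 0.5, 1.7]
opening: 0.0
grip_force: 0.6
```

Emit:
step_arm(
  commands=[
    [0, -0.8, 0.2, 0, 0, 0, 0],
    [0, -1.6, 0.4, 0, 0, 0, 0],
    [0, -2.4, 0.6, 0, 0, 0, 0],
    [0, -3.2, 0.8, 0, 0, 0, 0],
    [0, -3.2, 0.8, 0, 0, 0, 0],
  ],
)

```text
time: 5.45
tool_pos: [0.6243, -0.0972, 0.1911]
tool_rot: [3.141, 0.0, 2.901]
contact_force: [1.5, 0.7, -0.1]
opening: 0.0006
grip_force: 0.0
```

```bash
python3 - <<'E'
from h import *
o=observe();print(o['tool_pos'],o['contact_force'])
a=read_camera("side");b=read_camera("scene")
a=cv2.resize(a[130:280,220:350,::-1],(390,450),interpolation=3);b=cv2.convertScaleAbs(cv2.resize(b[165:265,210:310,::-1],(400,400),interpolation=3),alpha=1.6)
cv2.imwrite("pics/p4.png",np.hstack([a,cv2.copyMakeBorder(b,0,50,0,0,0)]))
E
```

```text
[ 0.62434447 -0.09720116  0.19114655] [ 1.46873448  0.67413313 -0.07498113]
```

View pics/p4.png

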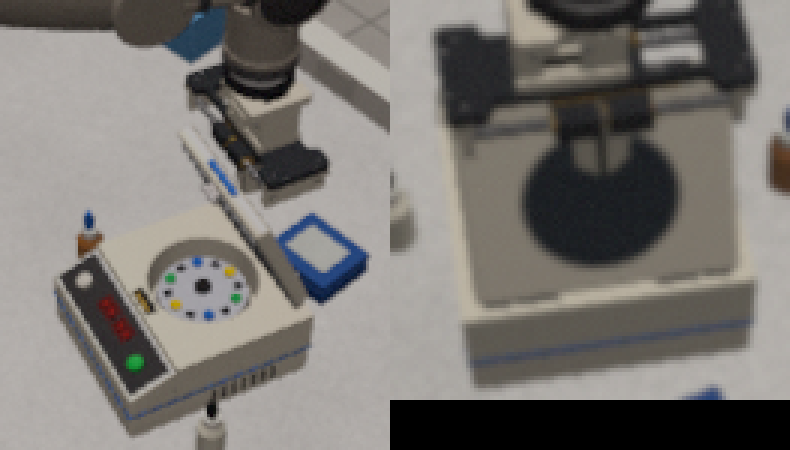

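The lid is now leaning forward, with the fingertips on its outer face at about (600,170) in the right crop. I'll keep pushing.

Emit:
step_arm(
  commands=[
    [0, -0.6, 0.15, 0, 0, 0, 0],
    [0, -1.2, 0.3, 0, 0, 0, 0],
    [0, -1.8, 0.45, 0, 0, 0, 0],
    [0, -2.4, 0.6, 0, 0, 0, 0],
    [0, -3.0, 0.75, 0, 0, 0, 0],
  ],
)

```text
time: 5.97
tool_pos: [0.5944, -0.0899, 0.1897]
tool_rot: [3.142, -0.0, 2.901]
contact_force: [-0.3, 0.1, 0.2]
opening: 0.0003
grip_force: 0.0
```

Emit:
step_arm(
  commands=[
    [0, -0.5, 0.12, 0, 0, 0, 0],
    [0, -1.0, 0.25, 0, 0, 0, 0],
    [0, -1.5, 0.37, 0, 0, 0, 0],
    [0, -2.0, 0.5, 0, 0, 0, 0],
    [0, -2.0, 0.5, 0, 0, 0, 0],
  ],
)

```text
time: 6.38
tool_pos: [0.5743, -0.0848, 0.1898]
tool_rot: [3.141, -0.0, 2.901]
contact_force: [1.2, -0.3, 0.4]
opening: 0.0007
grip_force: 0.0
```

```bash
python3 - <<'E'
from h import *
a=read_camera("side");b=read_camera("scene")
a=cv2.resize(a[130:280,220:350,::-1],(390,450),interpolation=3);b=cv2.convertScaleAbs(cv2.resize(b[165:265,210:310,::-1],(400,400),interpolation=3),alpha=1.6)
cv2.imwrite("pics/p5.png",np.hstack([a,cv2.copyMakeBorder(b,0,50,0,0,0)]))
E
```

```text
(no output)
```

View pics/p5.png

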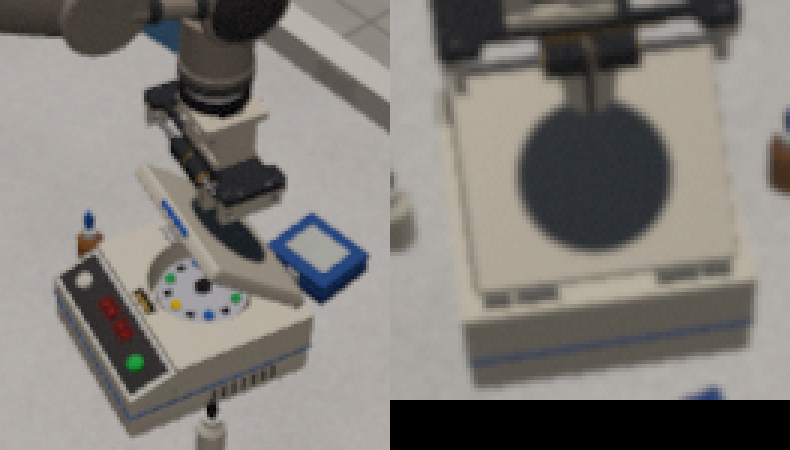

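The lid is at about 0.8 rad and sinking, with the fingers still resting behind it on the outer face. I'll lift clear and wait for it to settle.

Emit:
step_arm(
  commands=[
    [0, 0, 0, 2, 0, 0, 0],
    [0, 0, 0, 4, 0, 0, 0],
    [0, 0, 0, 5, 0, 0, 0],
    [0, 0, 0, 6, 0, 0, 0],
    [0, 0, 0, 6, 0, 0, 0],
  ],
)

```text
time: 6.9
tool_pos: [0.5761, -0.0854, 0.2515]
tool_rot: [-3.142, 0.003, 2.901]
contact_force: [0.4, 0.6, -0.3]
opening: 0.0004
grip_force: 0.0
```

Emit:
step_arm(
  commands=[
    [0, -1.7, 0.4, 0, 0, 0, 0],
    [0, -3.4, 0.8, 0, 0, 0, 0],
    [0, -5, 1.2, 0, 0, 0, 0],
    [0, -6.7, 1.6, 0, 0, 0, 0],
    [0, -6.7, 1.6, 0, 0, 0, 0],
  ],
)

```text
time: 7.32
tool_pos: [0.5057, -0.0683, 0.2491]
tool_rot: [3.141, -0.003, 2.901]
contact_force: [1.2, 0.1, 0.9]
opening: 0.0006
grip_force: 0.0
```

Emit:
step_arm(
  commands=[
    [0, 0, 0, 0, 0, 0, 0],
    [0, 0, 0, 0, 0, 0, 0],
    [0, 0, 0, 0, 0, 0, 0],
    [0, 0, 0, 0, 0, 0, 0],
    [0, 0, 0, 0, 0, 0, 0],
  ],
)

```text
time: 7.73
tool_pos: [0.5086, -0.0693, 0.2493]
tool_rot: [3.141, -0.001, 2.901]
contact_force: [0.1, -0.4, 1.0]
opening: 0.0004
grip_force: 0.0
```

Emit:
step_arm(
  commands=[
    [0, 0, 0, 0, 0, 0, 0],
    [0, 0, 0, 0, 0, 0, 0],
    [0, 0, 0, 0, 0, 0, 0],
    [0, 0, 0, 0, 0, 0, 0],
    [0, 0, 0, 0, 0, 0, 0],
  ],
)

```text
time: 8.15
tool_pos: [0.5082, -0.0691, 0.2497]
tool_rot: [3.142, 0.0, 2.901]
contact_force: [-0.2, 0.4, -0.5]
opening: 0.0003
grip_force: 0.0
```

Emit:
step_arm(
  commands=[
    [0, 0, 0, 0, 0, 0, 0],
    [0, 0, 0, 0, 0, 0, 0],
    [0, 0, 0, 0, 0, 0, 0],
    [0, 0, 0, 0, 0, 0, 0],
    [0, 0, 0, 0, 0, 0, 0],
  ],
)

```text
time: 8.57
tool_pos: [0.5082, -0.0691, 0.2497]
tool_rot: [3.141, -0.0, 2.901]
contact_force: [-0.3, 0.5, 0.3]
opening: 0.0002
grip_force: 0.0
```

Emit:
step_arm(
  commands=[
    [0, 0, 0, 0, 0, 0, 0],
    [0, 0, 0, 0, 0, 0, 0],
    [0, 0, 0, 0, 0, 0, 0],
    [0, 0, 0, 0, 0, 0, 0],
    [0, 0, 0, 0, 0, 0, 0],
  ],
)

```text
time: 8.98
tool_pos: [0.5082, -0.0691, 0.2497]
tool_rot: [3.141, -0.0, 2.901]
contact_force: [-0.5, -0.2, 0.1]
opening: 0.0008
grip_force: 0.0
```

Emit:
step_arm(
  commands=[
    [0, 0, 0, 0, 0, 0, 0],
    [0, 0, 0, 0, 0, 0, 0],
    [0, 0, 0, 0, 0, 0, 0],
    [0, 0, 0, 0, 0, 0, 0],
    [0, 0, 0, 0, 0, 0, 0],
  ],
)

```text
time: 9.4
tool_pos: [0.5082, -0.0691, 0.2497]
tool_rot: [3.142, 0.0, 2.901]
contact_force: [-0.7, 0.5, 0.1]
opening: 0.0001
grip_force: 0.0
```

Emit:
step_arm(
  commands=[
    [0, 0, 0, 0, 0, 0, 0],
    [0, 0, 0, 0, 0, 0, 0],
    [0, 0, 0, 0, 0, 0, 0],
    [0, 0, 0, 0, 0, 0, 0],
    [0, 0, 0, 0, 0, 0, 0],
  ],
)

```text
time: 9.82
tool_pos: [0.5082, -0.0691, 0.2497]
tool_rot: [3.141, 0.0, 2.901]
contact_force: [-1.1, -0.5, -1.1]
opening: 0.0005
grip_force: 0.0
```

Emit:
step_arm(
  commands=[
    [0, 0, 0, 0, 0, 0, 0],
    [0, 0, 0, 0, 0, 0, 0],
    [0, 0, 0, 0, 0, 0, 0],
    [0, 0, 0, 0, 0, 0, 0],
    [0, 0, 0, 0, 0, 0, 0],
  ],
)

```text
time: 10.23
tool_pos: [0.5082, -0.0691, 0.2497]
tool_rot: [3.141, -0.0, 2.901]
contact_force: [-0.5, 0.3, 0.6]
opening: 0.0004
grip_force: 0.0
```

```bash
cat >> h.py <<'E'
def prj(n,x):
    m=camera_model(n);q=m['world_to_cam']@np.r_[x,1];s=np.array([q[0],-q[1]])/-q[2];return s*(1+m['k1']*(s@s))*210/np.tan(np.radians(m['vfov']/2))+[m['cx'],m['cy']]
H=np.array([.6436,-.1023,.113]);ex=np.array([.971,-.238,0]);ey=np.array([.238,.971,0]);ez=np.array([0,0,1.])
def lidpt(th,s,y,n): return H+ey*y+ex*(-s*np.cos(th)+n*np.sin(th))+ez*(s*np.sin(th)+n*np.cos(th))
E
python3 - <<'E'
from h import *
a=read_camera("side");o=observe();print(o['time'],o['tool_pos'],o['contact_force']);cv2.imwrite("pics/s6.png",a[:,:,::-1]);cv2.imwrite("pics/c6.png",read_camera("scene")[:,:,::-1])
for th in(0,.08,.2,.5): print(th,'front bottom-R',prj('side',lidpt(th,.162,-.093,-.007)).round(1),'topR',prj('side',lidpt(th,.162,-.093,.016)).round(1),'topL',prj('side',lidpt(th,.162,.093,.016)).round(1))
g=cv2.cvtColor(a,cv2.COLOR_RGB2GRAY)
for u in (280,284,288,292): print(u,g[205:252,u].tolist())
E
```

```text
10.2833 [ 0.5082177  -0.06912749  0.24968688] [ 0.06139194 -0.31282713 -0.07894947]
0 front bottom-R [277.4 249.6] topR [277.5 245.3] topL [253.3 208.2]
0.08 front bottom-R [277.5 247.2] topR [278.1 242.7] topL [253.7 205.5]
0.2 front bottom-R [278.1 243.4] topR [279.4 238.6] topL [254.7 201.4]
0.5 front bottom-R [282.3 232.8] topR [285.5 227.6] topL [260.  190.6]
280 [173, 162, 115, 41, 43, 44, 43, 40, 43, 42, 41, 43, 44, 43, 42, 42, 41, 45, 43, 43, 59, 112, 158, 173, 173, 174, 173, 173, 174, 174, 174, 173, 174, 174, 175, 174, 170, 152, 120, 96, 110, 154, 176, 177, 176, 175, 176]
284 [165, 124, 44, 41, 42, 38, 41, 43, 42, 41, 43, 41, 44, 43, 42, 44, 42, 42, 41, 43, 44, 43, 79, 143, 173, 174, 174, 173, 174, 174, 173, 175, 173, 174, 173, 167, 140, 110, 96, 121, 166, 176, 176, 177, 177, 166, 128]
288 [164, 123, 42, 43, 44, 41, 40, 41, 41, 40, 43, 43, 42, 43, 41, 41, 41, 43, 41, 42, 43, 42, 49, 103, 159, 171, 173, 173, 174, 173, 174, 173, 173, 172, 162, 127, 100, 106, 143, 176, 177, 175, 176, 173, 150, 97, 96]
292 [173, 155, 78, 40, 41, 45, 43, 42, 41, 41, 43, 42, 39, 43, 46, 47, 42, 41, 41, 43, 40, 44, 55, 115, 164, 173, 173, 172, 174, 173, 173, 173, 170, 150, 120, 97, 118, 159, 177, 176, 176, 174, 163, 120, 97, 98, 97]
```

The lid has settled ajar: its side-face line in the side view is at row 244 for column 280, which matches about 0.08 rad. Next I'll descend and press.

Emit:
step_arm(
  commands=[
    [0, 0, 0, -3, 0, 0, 0],
    [0, 0, 0, -6, 0, 0, 0],
    [0, 0, 0, -9, 0, 0, 0],
    [0, 0, 0, -11, 0, 0, 0],
    [0, 0, 0, -11.5, 0, 0, 0],
  ],
)

```text
time: 10.75
tool_pos: [0.506, -0.0685, 0.1313]
tool_rot: [3.141, -0.006, 2.901]
contact_force: [0.0, 0.1, 1.0]
opening: 0.0002
grip_force: 0.0
```

Emit:
step_arm(
  commands=[
    [0, 0, 0, -0.4, 0, 0, 0],
    [0, 0, 0, -0.8, 0, 0, 0],
    [0, 0, 0, -1.2, 0, 0, 0],
    [0, 0, 0, -1.6, 0, 0, 0],
  ],
)

```text
time: 11.08
tool_pos: [0.5091, -0.0693, 0.1195]
tool_rot: [-3.142, 0.002, 2.901]
contact_force: [0.0, -0.1, 0.3]
opening: 0.0006
grip_force: 0.0
```

Emit:
step_arm(
  commands=[
    [0, 0, 0, -0.3, 0, 0, 0],
    [0, 0, 0, -0.6, 0, 0, 0],
    [0, 0, 0, -0.9, 0, 0, 0],
    [0, 0, 0, -0.9, 0, 0, 0],
  ],
)

```text
time: 11.42
tool_pos: [0.5079, -0.0691, 0.1092]
tool_rot: [3.141, -0.001, 2.901]
contact_force: [-0.6, -0.5, 1.0]
opening: 0.0007
grip_force: 0.0
```

Emit:
step_arm(
  commands=[
    [0, 0, 0, -0.2, 0, 0, 0],
    [0, 0, 0, -0.4, 0, 0, 0],
    [0, 0, 0, -0.4, 0, 0, 0],
  ],
)

```text
time: 11.67
tool_pos: [0.508, -0.0691, 0.1053]
tool_rot: [3.142, -0.0, 2.901]
contact_force: [0.4, 1.0, -0.0]
opening: 0.0003
grip_force: 0.0
```

Emit:
step_arm(
  commands=[
    [0, 0, 0, -0.2, 0, 0, 0],
    [0, 0, 0, -0.4, 0, 0, 0],
    [0, 0, 0, -0.4, 0, 0, 0],
  ],
)

```text
time: 11.92
tool_pos: [0.5082, -0.0691, 0.1017]
tool_rot: [3.142, 0.0, 2.901]
contact_force: [-1.3, 0.1, 2.7]
opening: 0.0004
grip_force: 1.2
```

Emit:
step_arm(
  commands=[
    [0, 0, 0, -0.2, 0, 0, 0],
    [0, 0, 0, -0.4, 0, 0, 0],
    [0, 0, 0, -0.4, 0, 0, 0],
  ],
)

```text
time: 12.17
tool_pos: [0.508, -0.0691, 0.0971]
tool_rot: [3.141, -0.0, 2.901]
contact_force: [0.2, -0.8, 0.7]
opening: 0.0008
grip_force: 0.0
```

Emit:
step_arm(
  commands=[
    [0, 0, 0, -0.2, 0, 0, 0],
    [0, 0, 0, -0.4, 0, 0, 0],
    [0, 0, 0, -0.4, 0, 0, 0],
  ],
)

```text
time: 12.42
tool_pos: [0.508, -0.0691, 0.0931]
tool_rot: [3.141, -0.001, 2.901]
contact_force: [-0.9, 0.4, -0.0]
opening: 0.0005
grip_force: 0.0
```

Emit:
step_arm(
  commands=[
    [0, 0, 0, -0.2, 0, 0, 0],
    [0, 0, 0, -0.3, 0, 0, 0],
    [0, 0, 0, -0.3, 0, 0, 0],
  ],
)

```text
time: 12.67
tool_pos: [0.5084, -0.0691, 0.0912]
tool_rot: [3.142, 0.001, 2.901]
contact_force: [-1.6, 0.4, 5.2]
opening: 0.0001
grip_force: 2.5
```

Emit:
step_arm(
  commands=[
    [0, 0, 0, -0.1, 0, 0, 0],
    [0, 0, 0, -0.2, 0, 0, 0],
    [0, 0, 0, -0.2, 0, 0, 0],
  ],
)

```text
time: 12.92
tool_pos: [0.5085, -0.0692, 0.091]
tool_rot: [-3.141, 0.002, 2.901]
contact_force: [-6.5, 1.0, 19.8]
opening: 0.0006
grip_force: 9.6
```

It hit a hard stop 11 mm below first contact, at 20 N, so the lid should be caught. I'll lift off and verify.

Emit:
step_arm(
  commands=[
    [0, 0, 0, 2, 0, 0, 0],
    [0, 0, 0, 4, 0, 0, 0],
    [0, 0, 0, 6, 0, 0, 0],
    [0, 0, 0, 6, 0, 0, 0],
  ],
)

```text
time: 13.25
tool_pos: [0.5104, -0.0697, 0.1524]
tool_rot: [-3.141, 0.007, 2.901]
contact_force: [0.7, -0.4, 0.2]
opening: 0.0006
grip_force: 0.0
```

```bash
python3 - <<'E'
from h import *
a=read_camera("side");o=observe();print(o['time'],o['tool_pos'],o['contact_force']);cv2.imwrite("pics/s7.png",a[:,:,::-1])
g=cv2.cvtColor(a,cv2.COLOR_RGB2GRAY)
for u in (284,288,292): print(u,g[235:255,u].tolist())
h=cv2.cvtColor(a,cv2.COLOR_RGB2HSV);m=cv2.inRange(h[235:265,250:280],(50,110,50),(80,255,255));print(cv2.findNonZero(m)[:,0].mean(0)+[250,235])
# real key position & target for TCP (offset .038 along tool axis), tool tilted 20 deg
K=H+ex*(-.197)-ey*.068;K[2]=.096;print('key model',K)
n=-ex*np.sin(np.radians(20))+ez*np.cos(np.radians(20))
for k in(K,np.array([.4361,-.1214,.0950])):
    print('tcp at key contact tilted',(k-.038*n).round(4),'2cm out',(k-.018*n).round(4))
print('n',n.round(3),'ey rotvec sign check: tool z',-n)
E
```

```text
13.3 [ 0.5095117  -0.06947197  0.15042845] [-0.61093235  0.17789491 -0.17166498]
284 [177, 177, 178, 178, 178, 177, 177, 169, 144, 113, 96, 112, 156, 175, 176, 167, 129, 97, 97, 98]
288 [176, 177, 176, 176, 177, 176, 159, 128, 101, 107, 149, 176, 177, 173, 151, 98, 98, 98, 97, 97]
292 [176, 177, 178, 177, 169, 140, 111, 103, 144, 176, 176, 175, 163, 121, 96, 97, 97, 98, 96, 98]
[264.5 250.5]
key model [ 0.436129 -0.121442  0.096   ]
tcp at key contact tilted [ 0.4487 -0.1245  0.0603] 2cm out [ 0.4421 -0.1229  0.0791]
tcp at key contact tilted [ 0.4487 -0.1245  0.0593] 2cm out [ 0.4421 -0.1229  0.0781]
n [-0.332  0.081  0.94 ] ey rotvec sign check: tool z [ 0.33210156 -0.08140079 -0.93969262]
```

The lid edge line stays lower after lifting (row 245 against 243), so the catch holds. Now tilt 20° and move over the green key.

Emit:
step_arm(
  commands=[
    [0, -2, -1.3, 0, -0.02, -0.08, 0],
    [0, -4, -2.6, 0, -0.04, -0.16, 0],
    [0, -6, -4, -0.5, -0.06, -0.25, 0],
    [0, -7.3, -5.2, -1.5, -0.083, -0.339, 0],
    [0, -7.3, -5.2, -1.5, -0.083, -0.339, 0],
  ],
)

```text
time: 13.72
tool_pos: [0.4243, -0.1174, 0.1266]
tool_rot: [3.138, 0.337, 2.898]
contact_force: [-1.7, 0.4, -0.4]
opening: 0.0001
grip_force: 0.0
```

Emit:
step_arm(
  commands=[
    [0, 0, 0, -1.2, 0, 0, 0],
    [0, 0, 0, -2.4, 0, 0, 0],
    [0, 0, 0, -3.6, 0, 0, 0],
    [0, 0, 0, -3.6, 0, 0, 0],
  ],
)

```text
time: 14.05
tool_pos: [0.4331, -0.1202, 0.0949]
tool_rot: [3.14, 0.344, 2.9]
contact_force: [-1.7, -0.2, -0.2]
opening: 0.0004
grip_force: 0.0
```

```bash
python3 - <<'E'
from h import *
from scipy.spatial.transform import Rotation as R
o=observe();r=R.from_euler('xyz',o['tool_rot']).as_matrix()
tip=o['tool_pos']-.038*r[:,2]
K=np.array([.4361,-.1214,.0955]);n=-ex*np.sin(np.radians(20))+ez*np.cos(np.radians(20));px=ex*np.cos(np.radians(20))+ez*np.sin(np.radians(20))
d=tip-K;print(o['tool_pos'],r[:,2].round(3),r[:,1].round(3),o['contact_force'],'tip rel key: px,ey,n mm',[round(float(d@v)*1e3,1) for v in(px,ey,n)])
E
```

```text
[ 0.43313394 -0.12016337  0.0949072 ] [ 0.327 -0.079 -0.942] [0.239 0.971 0.002] [-1.71721872 -0.17023632 -0.15786092] tip rel key: px,ey,n mm [-3.0, 0.4, 38.5]
```

Emit:
step_arm(
  commands=[
    [0, 0.3, -0.08, -0.9, 0, 0, 0],
    [0, 0.7, -0.16, -1.9, 0, 0, 0],
    [0, 1.0, -0.25, -2.8, 0, 0, 0],
    [0, 1.0, -0.25, -2.8, 0, 0, 0],
  ],
)

```text
time: 14.38
tool_pos: [0.4446, -0.1232, 0.0682]
tool_rot: [3.14, 0.346, 2.9]
contact_force: [-1.2, 0.9, -0.4]
opening: 0.0006
grip_force: 0.0
```

Emit:
step_arm(
  commands=[
    [0, 0.07, -0.02, -0.2, 0, 0, 0],
    [0, 0.13, -0.03, -0.4, 0, 0, 0],
    [0, 0.13, -0.03, -0.4, 0, 0, 0],
  ],
)

```text
time: 14.63
tool_pos: [0.4465, -0.1239, 0.0658]
tool_rot: [3.141, 0.349, 2.901]
contact_force: [0.6, 0.1, 0.2]
opening: 0.0002
grip_force: 0.0
```

Emit:
step_arm(
  commands=[
    [0, 0.07, -0.02, -0.2, 0, 0, 0],
    [0, 0.13, -0.03, -0.4, 0, 0, 0],
    [0, 0.13, -0.03, -0.4, 0, 0, 0],
  ],
)

```text
time: 14.88
tool_pos: [0.4481, -0.1244, 0.0618]
tool_rot: [3.141, 0.35, 2.901]
contact_force: [-0.5, 0.6, 3.3]
opening: 0.0007
grip_force: 1.0
```

Emit:
step_arm(
  commands=[
    [0, 0.07, -0.02, -0.2, 0, 0, 0],
    [0, 0.1, -0.02, -0.3, 0, 0, 0],
    [0, 0.1, -0.02, -0.3, 0, 0, 0],
  ],
)

```text
time: 15.13
tool_pos: [0.4492, -0.1246, 0.0588]
tool_rot: [3.142, 0.35, 2.901]
contact_force: [-0.1, -0.2, 4.6]
opening: 0.0001
grip_force: 2.0
```

Contact is on the key and its spring is compressing (3.3, then 4.6 N). I'll bottom it with a moderate push.

Emit:
step_arm(
  commands=[
    [0, 0.05, -0.01, -0.15, 0, 0, 0],
    [0, 0.05, -0.01, -0.15, 0, 0, 0],
    [0, 0.05, -0.01, -0.15, 0, 0, 0],
  ],
)

```text
time: 15.38
tool_pos: [0.4495, -0.1247, 0.0581]
tool_rot: [-3.141, 0.351, 2.901]
contact_force: [-7.2, 0.7, 15.6]
opening: 0.0005
grip_force: 8.8
```

Emit:
step_arm(
  commands=[
    [0, 0.03, -0.01, -0.1, 0, 0, 0],
    [0, 0.03, -0.01, -0.1, 0, 0, 0],
    [0, 0.03, -0.01, -0.1, 0, 0, 0],
  ],
)

```text
time: 15.63
tool_pos: [0.4497, -0.1248, 0.0578]
tool_rot: [-3.141, 0.351, 2.901]
contact_force: [-15.5, 2.5, 30.2]
opening: 0.0005
grip_force: 16.6
```

```bash
python3 - <<'E'
from h import *
a=read_camera("side");o=observe();print(o['time'],o['tool_pos'],o['contact_force'])
g=cv2.cvtColor(a,cv2.COLOR_RGB2GRAY)
for u in (284,288,292): print(u,g[235:255,u].tolist())
d=cv2.absdiff(g,cv2.cvtColor(cv2.imread("pics/side0.png"),cv2.COLOR_BGR2GRAY));d=cv2.threshold(d,50,255,0)[1];N,_,s,c=cv2.connectedComponentsWithStats(d)
print([(s[k].tolist()) for k in range(1,N) if s[k,4]>15])
E
```

```text
15.6833 [ 0.44970097 -0.12476363  0.05783885] [-14.63132628   1.66679746  29.56567892]
284 [177, 176, 177, 177, 176, 176, 175, 170, 144, 113, 96, 113, 153, 175, 175, 165, 128, 97, 96, 97]
288 [175, 175, 176, 176, 177, 173, 158, 124, 98, 108, 148, 174, 175, 173, 150, 95, 97, 98, 97, 94]
292 [175, 175, 176, 177, 168, 139, 109, 102, 140, 176, 176, 174, 164, 119, 97, 95, 96, 98, 97, 100]
[[103, 66, 24, 39, 352], [118, 66, 6, 14, 51], [81, 69, 16, 8, 53], [80, 78, 8, 7, 36], [0, 82, 249, 226, 17579], [94, 89, 9, 5, 31], [65, 90, 7, 8, 32], [122, 92, 14, 13, 108], [101, 129, 6, 4, 16], [294, 165, 43, 66, 1076], [317, 173, 10, 12, 31], [316, 205, 15, 15, 142], [276, 207, 25, 7, 61], [248, 211, 13, 16, 69], [274, 215, 32, 18, 313], [269, 216, 4, 11, 33], [246, 221, 5, 5, 18], [262, 223, 11, 11, 30], [249, 228, 23, 21, 201], [255, 232, 62, 32, 166], [144, 253, 14, 40, 369], [108, 284, 14, 5, 24], [101, 298, 11, 12, 65]]
```

The key is bottomed, so I'll ease off to a moderate hold.

Emit:
step_arm(
  commands=[
    [0, -0.03, 0.01, 0.1, 0, 0, 0],
    [0, -0.03, 0.01, 0.1, 0, 0, 0],
    [0, -0.03, 0.01, 0.1, 0, 0, 0],
    [0, -0.03, 0.01, 0.1, 0, 0, 0],
  ],
)

```text
time: 16.02
tool_pos: [0.4495, -0.1247, 0.0581]
tool_rot: [-3.141, 0.351, 2.901]
contact_force: [-7.1, 1.8, 16.0]
opening: 0.0008
grip_force: 8.8
```

```bash
python3 -c "
from cell import *
print(hand_in())"
```

```text
the job is handed in; nothing more can be done
None
```

The lid was pushed shut from behind and its catch held after I lifted off, then the green quick-spin key was pressed to its stop and is still held at about 17 N; I handed in at 16 s. On the first push the fingertips climbed onto the lid's front edge at up to 19 N, because the real tips sit about 38 mm short of the reported TCP, so I backed off and pushed again lower.

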